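Find the softened rubber buffer with a sprung-pin gauge

ROBOT

A 6-joint arm with a two-finger parallel gripper is mounted at the origin on the work surface. World frame = base frame: x ahead of the robot, y to its left, z up, the work surface at z = 0. Lengths are in mm, angles in rad, forces in N, time in s.
With the tool pointing down it reaches from about 300 to 875 mm from the base axis. Payload 6.4 kg.
Tool frame: the origin (TCP) lies on the centre line of the jaws, within the pads' length; the fingertips stand 14 mm ahead of it and the grasp point (between the pads) lies 5 mm behind it (ctrl.finger_overhang is the distance from the TCP to the fingertips, in mm); z points along the fingers, y is the direction in which the jaws open and shut (so a half turn about z gives the same grasp; the last joint's range is limited). The gripper opens to 85 mm and grips with 20 to 120 N. Pads are 22 mm wide; open, the fingers measure 114 mm over their backs; the gripper's body (76 mm by 85 mm) begins 54 mm behind the grasp point. The pads swing forward as they close: fully open they stand 13 mm farther back than shut.
Start: joints at [-1.536, 0.181, 1.607, -0, 1.354, -0.206], TCP at [137.141, -558.421, 245.288] pointing down, gripper open.
Joint ranges: [-2.99, 2.99], [-0.89, 2.07], [0.3, 2.58], [-1.14, 4.28], [0, 2.63], [-3.12, 3.12]. Speed limits (rad/s): [2.57, 2.57, 3.01, 3.14, 3.14, 3.14].

INTERFACE

Orientations are given as a rotation vector (axis times angle).
In Python, from plant import ctrl gives the robot as it stands.
- The arm moves only by the shell command python3 -m creep 'ROWS' [OPENING] [FORCE]. ROWS is JSON, a list of rows, each a list of 2 entries, a list of its own where there are three numbers: the shift along the tool's x, y, z as a fraction of full scale, then the turn, a rotation vector about the tool's x, y, z as a fraction of full scale. In form: [[[tx, ty, tz], [wx, wy, wz]], ...]. A call has 1 to 12 rows; each row is the pose to reach, as a shift and turn from the pose measured when the call began, along the tool's axes at that moment, turning the shorter way round; what a row does not reach only later rows make up. Full scale, the value 1, is 0.1 m for a shift and 360 degrees for a turn. A row lasts 1/10 s, in which the tool goes at most 50 mm and 8.59 degrees, less where a joint would pass 70% of its speed; a pose out of reach is approached as far as the arm can. A call with a number of a shift or a turn outside -1 to 1 is refused whole. A call with a gripper value outside its range is refused whole. OPENING is the opening in per cent of the stroke, from 0 (shut) to 100 (fully open), set as the call begins (- or left out, the last holds). The fingers move at their own pace and stop on an object; FORCE is the grip in N (left out, the last holds). Time passes only in rows, so rows that repeat a pose let the fingers close. It gives the time, the measured TCP pose, the force and the opening at its end, in the units of the state.
- ctrl.sense(): the state, without advancing time (a new reading comes with each control period).
- ctrl.snapshot(name): name is "scene" or "top" or "wrist"; returns a dict with "color" (384x512x3 uint8, blue, green, red), "fov_y" (degrees; the focal length in pixels is half the picture's height over the tangent of half this angle, whatever the lens; pixels are square), "cx", "cy" (the principal point, pixels), "rvec" (rotation vector, rad) and "tvec" (3), from world to camera coordinates, as OpenCV has them. Camera axes: x right, y down, z forward; pixel columns grow to the right and rows downward; lengths in mm; the calibration is good to about 2 mm. A picture is of the moment at which its call begins. There is no depth.
- ctrl.hand_in(): hands the job in, once; it reports no verdict.
The state is a dict: "time_s": time; "joint_pos": joint angles; "qd": joint speeds; "effort": joint torques, N m; "ee_pos": TCP position; "ee_rot": TCP orientation; "ft_force": force on the tool from outside, world axes, zero at the start; "wrist_torque": the same for the moment, N m; "gripper_width": finger opening in mm.
Only numpy, scipy, OpenCV 4.12 (cv2) and the standard library are available. Lean on these libraries where they do the work, as an engineer would, in place of code of your own. Each camera call takes 0.05 s, during which the arm holds its last target.

TASK

One of the three rubber buffers in the mould base plate has gone soft. Take the dial gauge from its parking block and press it squarely on each buffer in turn, beginning at the lifting-eye end and working to the other end: each time push until its foot sits flush on the buffer's steel rim and hold it there steadily for about a second with roughly 12 N (never above 25 N), reading how far the pin is driven back. Then leave the gauge standing upright and flush, let go, on the buffer that drove its pin back least, without disturbing the other things on the bench.

Things in the scene. Friction and masses are not known exactly. Their poses are not given: they have to be found in the camera images.
- gauge: upright dial gauge, 100 mm tall, 0.5 kg. Origin: centre of its foot's underside, z up. Flat round foot 38 mm across on a stiff cushion that gives 1 mm per 15 N; round barrel 28 mm; square black grip 28 x 28 mm from 60 to 100 mm up, sides facing its x and y: grip it across y, 80 mm up. A dial (44 mm across, centre 36 mm up) sticks out 22 mm on +x. The sprung pin, 6 mm thick, sticks 7 mm out under the foot, on the axis.
- gauge_pin (a joint): gauge reading: how far the sprung pin is driven back into the gauge, m; 0 = fully out, 0.007 = flush with the foot; spring 0.7 N per mm. The dial shows it: needle zero at lower left, clockwise, one tick (0.6 rad) per mm. With the foot flush the soft buffer drives it back about 1.6 mm, sound ones over 3.2 mm.
- gauge_foot (a joint): how far the stiff cushion between the gauge's foot and barrel is squeezed, m: 0 = no load, 0.001 = 15 N on the foot; 0.0003 under the gauge's own weight; at most 0.004
- holder: black parking block in which the gauge stands at first, fixed, 70 x 70 x 20 mm, with a 17 mm hole through its middle for the pin; origin: centre of its underside. The gauge's foot rests on its top, 20 mm above the table.
- plate: steel mould base plate, fixed, 90 mm (its x) x 200 mm (its y) x 45 mm high, flat on top; origin: centre of its underside. A lifting eye (reaching 36 mm out) is screwed into its +y end face.
- pad_1 (a point): point on the plate's top face (45 mm up) at the middle of the buffer nearest the lifting eye (plate x = 0, y = 65 mm). It is a rubber plug 20 mm across in a steel rim 40 mm across; the rim stands 2 to 12 mm above the face, each by its own amount, and the rubber 1 mm below its rim. The rubber sinks like a spring under the pin until the foot rests on the rim. The buffers look alike and change places.
- pad_2 (a point): point on the plate's top face (45 mm up) at the middle of the buffer in the middle (plate x = 0, y = 0 mm). It is a rubber plug 20 mm across in a steel rim 40 mm across; the rim stands 2 to 12 mm above the face, each by its own amount, and the rubber 1 mm below its rim. The rubber sinks like a spring under the pin until the foot rests on the rim. The buffers look alike and change places.
- pad_3 (a point): point on the plate's top face (45 mm up) at the middle of the buffer farthest from the lifting eye (plate x = 0, y = -65 mm). It is a rubber plug 20 mm across in a steel rim 40 mm across; the rim stands 2 to 12 mm above the face, each by its own amount, and the rubber 1 mm below its rim. The rubber sinks like a spring under the pin until the foot rests on the rim. The buffers look alike and change places.
- jar: bystander: white jar, 52 mm across, 75 mm high; origin under its centre
- brush: bystander: brush 180 mm long, lying; origin under its middle
- insert: bystander: stepped steel mould insert, 60 x 45 x 34 mm; origin under its centre
- collar: bystander: dark steel ring 48 mm across, 22 mm high; origin under its centre
There are look-alikes about, which are no part of the job. Leave any orange or pink look-alike of the gauge alone.

How it is judged:
By the outcome, as a careful person would: the job done as asked, in the order asked, and still so for the second after the job is handed in, with the robot touching nothing.
It also fails if it takes over 62 s, if anything falls off the work surface, if the arm or the gripper's body presses on something with over 40 N, if the wrist force passes 120 N, or if a joint passes its speed limit or range.

## Working session

There is one attempt and no reset: what is moved stays moved. The work goes in short steps, Python scripts to look and compute and a shell command to move; the robot and the scene stay as the last step left them, time stands still between calls to the robot, and variables do not carry over. Pictures are saved under pics/ and viewed, and the job is handed in when it is done.

```bash
ls; mkdir -p pics
cat > h.py <<'E'
import numpy as np, cv2
from plant import ctrl
def snap(n,f):
    s=ctrl.snapshot(n); cv2.imwrite('pics/'+f,s['color'])
    np.savez('pics/'+f[:-4],**{k:np.array(v) for k,v in s.items()}); return s
def load(f): 
    d=np.load('pics/'+f+'.npz'); return {k:d[k] for k in d.files}
def cam(s):
    f=s['color'].shape[0]/2/np.tan(np.radians(float(s['fov_y']))/2)
    K=np.array([[f,0,float(s['cx'])],[0,f,float(s['cy'])],[0,0,1]])
    R=cv2.Rodrigues(np.array(s['rvec'],float))[0]; return K,R,np.array(s['tvec'],float).ravel()
def ray(s,u,v,z):
    K,R,t=cam(s); C=-R.T@t; d=R.T@np.linalg.solve(K,[u,v,1]); return C+d*(z-C[2])/d[2]
def proj(s,P):
    K,R,t=cam(s); p=K@(R@np.array(P,float)+t); return p[:2]/p[2]
E
python3 - <<'E'
from h import *
for n in ['scene','top','wrist']:
    s=snap(n,n+'0.png'); K,R,t=cam(s); print(n,s['fov_y'],s['cx'],s['cy'],(-R.T@t).round(1),R[2].round(3))
print(ctrl.sense())
E
```

```text
pics
scene 44.97033127386789 254.73443194406593 187.15266159945742 [1545.6  343.8 1055.6] [-0.687 -0.231 -0.689]
top 51.24442911033936 257.56786542765843 188.81406936642307 [ 363.5   32.2 1009.2] [ 0.209 -0.009 -0.978]
wrist 65.77889728082909 257.78740932002245 181.90660049296602 [ 217.  -538.3  372.8] [-0.31  -0.075 -0.948]
{'time_s': 0.15, 'joint_pos': array([-1.53628581e+00,  1.81376045e-01,  1.60776146e+00,  2.10378471e-05,
        1.35381179e+00, -2.06312810e-01]), 'qd': array([ 6.42270077e-04, -1.93635916e-03, -4.73970300e-03,  3.05267271e-04,
       -1.13729213e-04, -9.93972447e-05]), 'effort': array([ 1.38151816e-03, -4.45260000e+01, -3.51691103e+01, -2.44478397e-04,
        5.80593085e-03, -3.17124950e-06]), 'ee_pos': array([ 137.14080537, -557.99527033,  244.59606231]), 'ee_rot': array([-3.11750597e+00, -3.77201708e-01, -2.14886814e-04]), 'ft_force': array([-0.25219404,  0.08815685,  0.11949454]), 'wrist_torque': array([-0.0068904 ,  0.05526074,  0.02287771]), 'gripper_width': 85.78151030426062}
```

View pics/scene0.png

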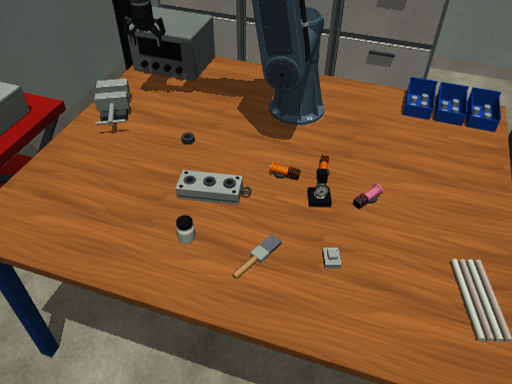

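View pics/top0.png

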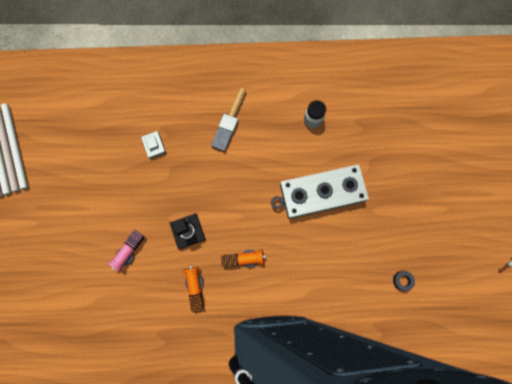

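View pics/wrist0.png

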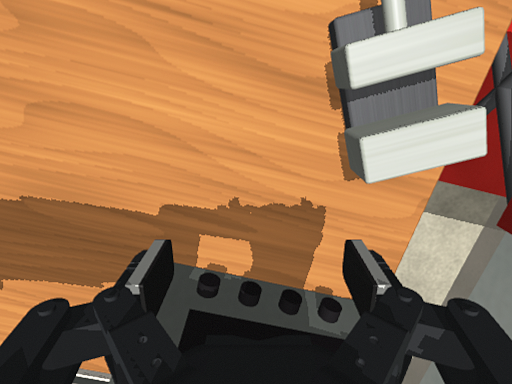

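The scene and top pictures show the gauge in its black holder (top ≈(187,231)), with orange and pink copies lying around it. The plate is at top ≈(325,191), with the eye at its left end ≈(278,204). I'll zoom in on both.

Run:
```python
from h import *
a=load('top0')['color'];b=load('scene0')['color']
c=cv2.resize(a[195:265,150:240],None,fx=5,fy=5,interpolation=cv2.INTER_CUBIC)
d=cv2.resize(b[145:215,280:370],None,fx=5,fy=5,interpolation=cv2.INTER_CUBIC)[:350]
h=min(c.shape[0],d.shape[0]); m=np.hstack([c[:h,:395],d[:h,:395]])
e=cv2.resize(a[155:225,265:375],None,fx=3.5,fy=3.5,interpolation=cv2.INTER_CUBIC)
f=cv2.resize(b[160:210,170:260],None,fx=4,fy=4,interpolation=cv2.INTER_CUBIC)
M=np.zeros((600,790,3),np.uint8); M[:350,:]=m; M[352:352+245,:385]=e; M[352:552,400:760]=f
cv2.imwrite('pics/zoom0.png',M)
```

```text
(no output)
```

View pics/zoom0.png

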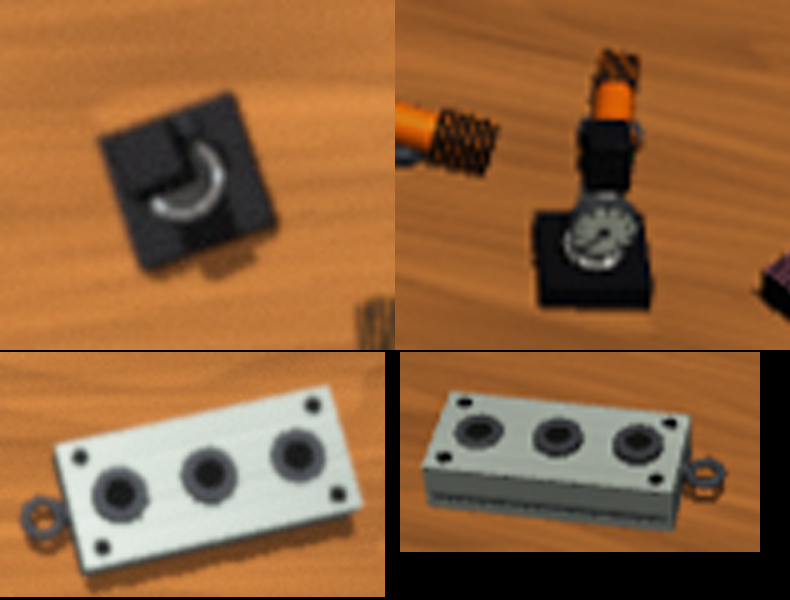

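Run:
```python
from h import *
t=load('top0'); s=load('scene0')
for n,uv,z in [('holder top corner',(150+100/5,195+137/5),20),('',(150+232/5,195+92/5),20),('',(150+277/5,195+225/5),20),('',(150+145/5,195+270/5),20),
 ('arc c',(150+180/5,195+182/5),20)]:
    print(n,ray(t,*uv,z).round(1))
for n,uv,z in [('grip top',(280+608-395,0),0)]: pass
Z=lambda x,y:(280+(x-395)/5,145+y/5)
for n,(x,y),z in [('hold L near',(540,305),20),('hold R near',(651,308),20),('hold L far',(536,213),20),('R far',(648,213),20),('grip top c',(609,122),120),('dial c',(602,235),56)]:
    print(n,ray(s,*Z(x,y),z).round(1))
P=lambda x,y:(265+x/3.5,155+(y-352)/3.5)
for n,(x,y),z in [('p1',(120,494),52),('p2',(209,475),52),('p3',(298,456),52),('eye',(42,519),22),('c',(55,445),45),('c',(330,387),45),('c',(362,508),45),('c',(85,574),45)]:
    print(n,ray(t,*P(x,y),z).round(1))
Q=lambda x,y:(170+(x-400)/4,160+(y-352)/4)
for n,(x,y),z in [('p3',(479,431),52),('p2',(557,437),52),('p1',(638,443),52)]:
    print(n,ray(s,*Q(x,y),z).round(1))
```

```text
holder top corner [497.9 243.5  20. ]
 [518.2 177.9  20. ]
 [451.3 156.   20. ]
 [431.7 220.8  20. ]
arc c [474.2 203.7  20. ]
hold L near [536.9 184.2  20. ]
hold R near [516.7 250.   20. ]
hold L far [456.8 161.5  20. ]
R far [432.8 230.2  20. ]
grip top c [468.7 201.6 120. ]
dial c [500.4 211.3  56. ]
p1 [548.2 -77.5  52. ]
p2 [ 559.5 -140.4   52. ]
p3 [ 570.9 -203.6   52. ]
eye [537.8 -24.1  22. ]
c [586.4 -34.4  45. ]
c [ 622.  -232.4   45. ]
c [ 533.6 -247.    45. ]
c [494.  -50.8  45. ]
p3 [ 579.7 -199.    52. ]
p2 [ 565.7 -137.6   52. ]
p1 [551.  -74.2  52. ]
```

```bash
cat >> h.py <<'E'
from scipy.spatial.transform import Rotation as Ro
def to(x,y,z,yaw):
    """yaw deg of tool x; tool down. print shift(units 0.1m) & turn (units 360deg) from the measured pose"""
    s=ctrl.sense(); p=np.array(s['ee_pos']); R=Ro.from_rotvec(s['ee_rot'])
    d=R.inv().apply(np.array([x,y,z])-p)/100
    T=Ro.from_euler('z',yaw,degrees=True)*Ro.from_rotvec([np.pi,0,0])
    w=np.degrees((R.inv()*T).as_rotvec())/360
    print('t',s['time_s'],'p',p.round(2),'f',np.round(s['ft_force'],2),'w',round(s['gripper_width'],2),'| shift',d.round(4),'turn',w.round(5))
E
python3 -c "
from h import *
to(455,185,250,17.5)"
```

```text
t 0.15 p [ 137.14 -558.    244.6 ] f [-0.25  0.09  0.12] w 85.78 | shift [ 4.8589 -6.4575 -0.044 ] turn [-2.100e-04 -5.000e-05 -1.028e-02]
```

```bash
python3 -m creep '[[[0.35,-0.45,0],[0,0,0]],[[0.7,-0.95,0],[0,0,0]],[[0.75,-1,0],[0,0,0]],[[0.75,-1,0],[0,0,0]]]' 100; python3 -m creep '[[[0.35,-0.45,0],[0,0,0]],[[0.7,-0.95,0],[0,0,0]],[[0.75,-1,0],[0,0,0]],[[0.75,-1,0],[0,0,0]]]'
```

```text
time_s: 0.55
ee_pos: [187.4, -440.0, 244.3]
ee_rot: [-3.115, -0.381, -0.001]
ft_force: [-0.7, 0.1, -0.5]
gripper_width: 85.5
time_s: 0.95
ee_pos: [237.0, -322.8, 244.6]
ee_rot: [-3.115, -0.385, -0.002]
ft_force: [-0.4, 0.3, -0.2]
gripper_width: 85.7
```

```bash
for i in 1 2; do python3 -m creep '[[[0.35,-0.45,0],[0,0,0]],[[0.7,-0.95,0],[0,0,0]],[[0.75,-1,0],[0,0,0]],[[0.75,-1,0],[0,0,0]]]'; done; python3 -c "
from h import *
to(455,185,250,17.5)"
```

```text
time_s: 1.35
ee_pos: [286.2, -206.3, 245.2]
ee_rot: [-3.114, -0.391, -0.003]
ft_force: [-0.3, -0.7, -0.2]
gripper_width: 85.2
time_s: 1.75
ee_pos: [335.3, -90.1, 246.0]
ee_rot: [-3.114, -0.396, -0.004]
ft_force: [-1.2, -0.7, 1.3]
gripper_width: 85.7
t 1.75 p [335.31 -90.14 245.97] f [-1.24 -0.71  1.26] w 85.71 | shift [ 1.8474 -2.3644 -0.0301] turn [-0.00035 -0.00043 -0.00836]
```

```bash
python3 -m creep '[[[0.35,-0.45,0],[0,0,0]],[[0.7,-0.95,0],[0,0,0]],[[0.75,-1,0],[0,0,0]],[[0.75,-1,0],[0,0,0]]]'; python3 -c "
from h import *
to(455,185,250,17.5)
snap('wrist','w1.png')"
```

```text
time_s: 2.15
ee_pos: [384.4, 25.8, 246.6]
ee_rot: [-3.114, -0.4, -0.004]
ft_force: [-0.5, -0.6, 0.3]
gripper_width: 85.1
t 2.15 p [384.44  25.83 246.55] f [-0.52 -0.59  0.31] w 85.1 | shift [ 1.0852 -1.3617 -0.0284] turn [-0.00031 -0.00049 -0.00793]
```

View pics/w1.png

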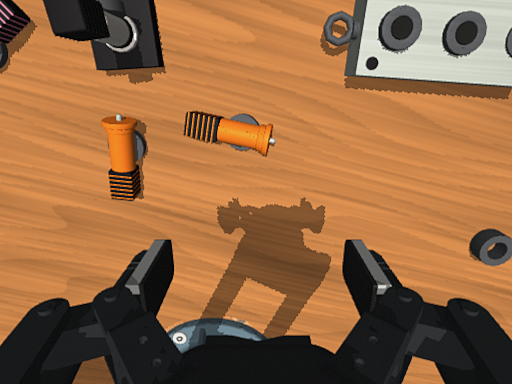

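The wrist picture shows the holder and gauge at (95,30) at the upper left, and pads 1 and 2 at (402,28) and (464,33). I'll move closer.

```bash
python3 -m creep '[[[0.3,-0.45,0],[0,0,-0.004]],[[0.5,-0.95,0],[0,0,-0.008]],[[0.5,-1,0],[0,0,-0.008]],[[0.5,-1,0],[0,0,-0.008]],[[0.5,-1,0],[0,0,-0.008]]]'; python3 -c "
from h import *
to(455,185,250,17.5)
s=snap('wrist','w2.png'); print(proj(s,(474,200,20)),proj(s,(470,201,120)))"
```

```text
time_s: 2.7
ee_pos: [407.3, 132.3, 246.4]
ee_rot: [-3.105, -0.476, -0.002]
ft_force: [-0.7, -0.8, -0.3]
gripper_width: 85.6
t 2.7 p [407.29 132.31 246.44] f [-0.74 -0.79 -0.3 ] w 85.64 | shift [ 0.613  -0.3599 -0.0346] turn [-9.0e-05 -2.2e-04 -2.2e-04]
[218.59700573  80.67518836] [200.737753    84.54825243]
```

View pics/w2.png

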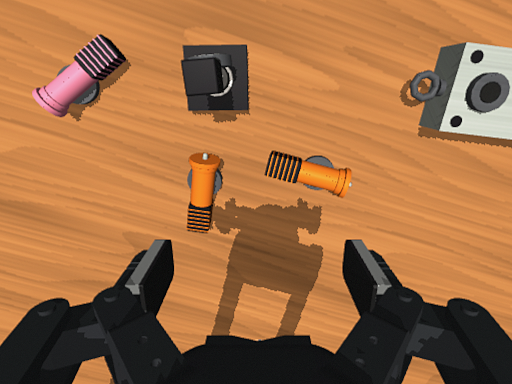

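The gauge is now at (205,77) in the holder.

Run:
```python
from h import *
a=load('w2')['color'][35:125,170:262]; a=np.clip(a.astype(float)*2.2+10,0,255).astype(np.uint8)
cv2.imwrite('pics/w2z.png',cv2.resize(a,None,fx=6,fy=6,interpolation=cv2.INTER_CUBIC))
```

```text
(no output)
```

View pics/w2z.png

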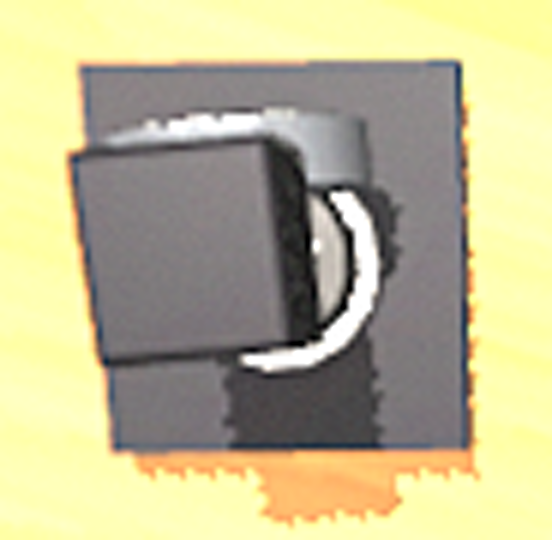

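Run:
```python
from h import *
s=load('w2')
C=[ray(s,170+x/6,35+y/6,120) for x,y in [(72,155),(263,140),(288,345),(102,360)]]
H=[ray(s,170+x/6,35+y/6,20) for x,y in [(80,66),(459,62),(470,448),(114,450)]]
for Q in (C,H):
    Q=np.array(Q); print(Q.round(1), Q.mean(0).round(1))
    for i in range(4):
        d=Q[(i+1)%4]-Q[i]; print(np.hypot(*d[:2]).round(1), (np.degrees(np.arctan2(d[1],d[0]))).round(1))
F=[ray(s,170+x/6,35+y/6,20) for x,y in [(383,250),(270,370)]];print(np.round(F,1))
```

```text
[[483.  219.6 120. ]
 [492.4 195.9 120. ]
 [468.2 186.  120. ]
 [458.6 209.8 120. ]] [475.5 202.8 120. ]
25.5 -68.4
26.1 -157.7
25.7 111.9
26.2 21.8
[[497.1 246.1  20. ]
 [518.5 180.4  20. ]
 [453.5 158.6  20. ]
 [432.4 224.5  20. ]] [475.4 202.4  20. ]
69.1 -72.0
68.5 -161.4
69.2 107.8
68.3 18.5
[[483.3 184.7  20. ]
 [455.9 199.4  20. ]]
```

```bash
python3 -c "
from h import *
to(475.5,202.7,180,22)"
```

```text
t 2.75 p [407.28 132.18 246.51] f [ 0.54  0.19 -0.73] w 85.76 | shift [ 0.8605 -0.4689  0.6668] turn [-9.000e-05 -2.700e-04 -1.285e-02]
```

```bash
python3 -m creep '[[[0.35,-0.18,0.25],[0,0,-0.005]],[[0.7,-0.35,0.5],[0,0,-0.01]],[[0.86,-0.469,0.66],[0,0,-0.0128]],[[0.86,-0.469,0.66],[0,0,-0.0128]],[[0.86,-0.469,0.66],[0,0,-0.0128]],[[0.86,-0.469,0.66],[0,0,-0.0128]]]'; python3 -c "
from h import *
to(475.5,202.7,95,22)
s=snap('wrist','w3.png');to(475.5,202.7,95,22)"
```

```text
time_s: 3.35
ee_pos: [475.7, 201.3, 181.7]
ee_rot: [-3.084, -0.596, -0.004]
ft_force: [-0.2, -0.1, 0.7]
gripper_width: 85.3
t 3.35 p [475.74 201.27 181.69] f [-0.16 -0.14  0.65] w 85.32 | shift [ 7.000e-04 -1.430e-02  8.669e-01] turn [ 3.0e-05 -4.4e-04 -3.5e-04]
t 3.4 p [475.79 201.48 181.9 ] f [0.21 0.54 0.92] w 85.39 | shift [-0.001  -0.0126  0.869 ] turn [ 3.0e-05 -5.3e-04 -3.2e-04]
```

View pics/w3.png

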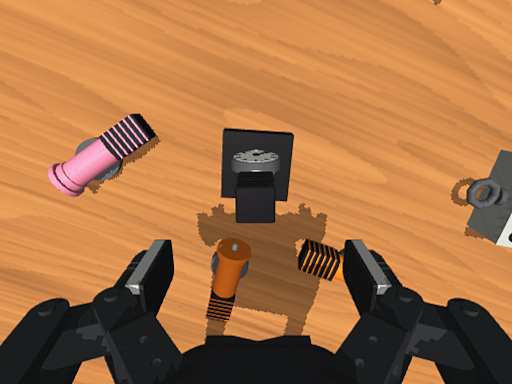

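The gauge grip (255,200) is centred between the fingers (x 160 and 355), so I'll descend.

```bash
python3 -m creep '[[[0,-0.01,0.3],[0,0,0]],[[0,-0.01,0.6],[0,-0.0004,0]],[[0,-0.012,0.8],[0,-0.0004,0]],[[0,-0.012,0.87],[0,-0.0004,0]],[[0,-0.012,0.87],[0,-0.0004,0]],[[0,-0.012,0.87],[0,-0.0004,0]]]'; python3 -c "
from h import *
to(475.5,202.7,95,22)"
```

```text
time_s: 4.0
ee_pos: [476.6, 202.6, 96.4]
ee_rot: [3.084, 0.596, 0.005]
ft_force: [-0.0, 1.4, -0.3]
gripper_width: 85.7
t 4.0 p [476.58 202.6   96.42] f [-0.01  1.45 -0.3 ] w 85.7 | shift [-0.0097 -0.0049  0.0142] turn [ 0.00011 -0.00049 -0.00038]
```

```bash
python3 -m creep '[[[-0.01,-0.005,0.015],[0,0,0]],[[-0.01,-0.005,0.015],[0,0,0]],[[-0.01,-0.005,0.015],[0,0,0]],[[-0.01,-0.005,0.015],[0,0,0]],[[-0.01,-0.005,0.015],[0,0,0]],[[-0.01,-0.005,0.015],[0,0,0]],[[-0.01,-0.005,0.015],[0,0,0]],[[-0.01,-0.005,0.015],[0,0,0]]]' 0 70; python3 -c "
from h import *
to(475.5,202.7,95,22)
s=snap('wrist','w4.png');to(475.5,202.7,95,22)"
```

```text
time_s: 4.8
ee_pos: [475.7, 202.9, 95.3]
ee_rot: [-3.085, -0.596, -0.006]
ft_force: [-1.5, 0.8, 6.2]
gripper_width: 27.4
t 4.8 p [475.72 202.86  95.28] f [-1.45  0.79  6.16] w 27.44 | shift [-0.0026  0.0006  0.0027] turn [ 0.00011 -0.00059 -0.00037]
t 4.85 p [475.76 202.85  95.3 ] f [-1.36  1.34  4.91] w 26.94 | shift [-0.003   0.0005  0.003 ] turn [ 0.00011 -0.0006  -0.00038]
```

View pics/w4.png

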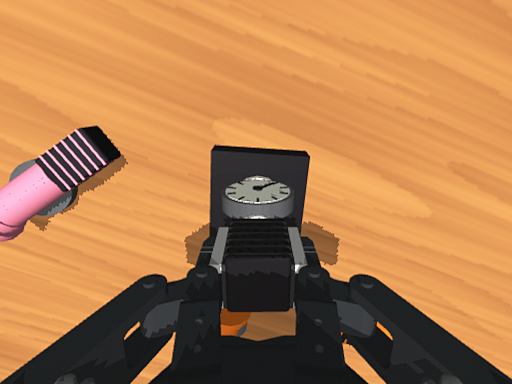

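The gauge is gripped, with the dial at (258,190), so I'll lift.

```bash
python3 -m creep '[[[0,0,-0.1],[0,0,0]],[[0,0,-0.3],[0,-0.0003,0]],[[0,0,-0.6],[0,-0.0006,0]],[[0,0,-0.9],[0,-0.0006,0]],[[0,0,-0.95],[0,-0.0006,0]],[[0,0,-0.95],[0,-0.0006,0]]]'; python3 -c "
from h import *
to(548,-75,190,14)
s=snap('wrist','w5.png')
a=s['color']; cv2.imwrite('pics/w5z.png',cv2.resize(a[120:320,160:360],None,fx=3,fy=3,interpolation=cv2.INTER_CUBIC))"
```

```text
time_s: 5.45
ee_pos: [475.4, 202.7, 190.3]
ee_rot: [3.084, 0.596, 0.001]
ft_force: [0.4, -0.7, -6.2]
gripper_width: 27.1
t 5.45 p [475.39 202.74 190.3 ] f [ 0.43 -0.73 -6.21] w 27.08 | shift [-0.3606  2.848   0.0054] turn [ 0.00014 -0.00012  0.02185]
```

View pics/w5z.png

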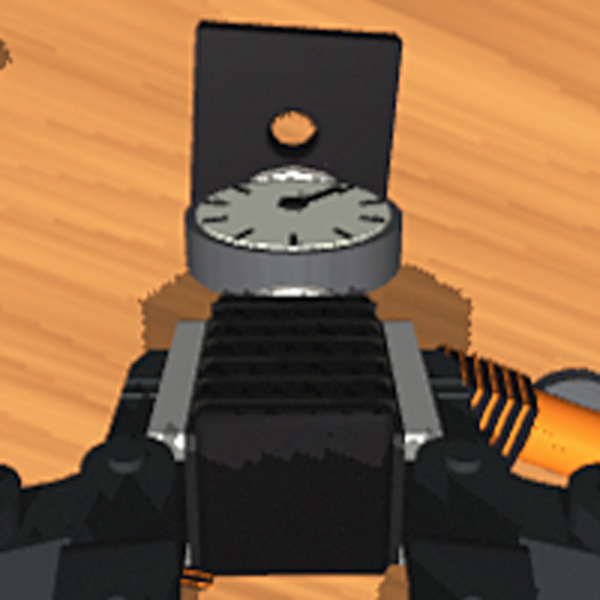

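View pics/w5.png

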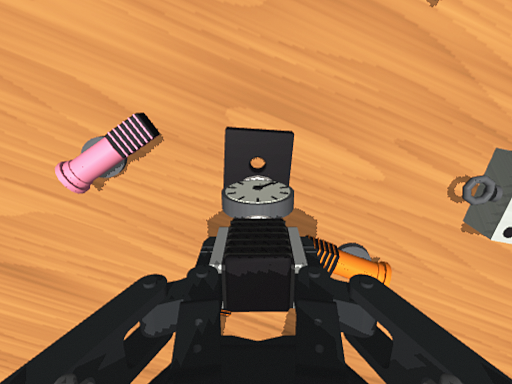

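The needle sits on its zero tick, at the upper right since the camera sees the dial upside down, and it turns clockwise from there. The eye and plate are at the right edge. Next I'll carry the gauge toward the plate.

```bash
python3 -m creep '[[[-0.04,0.25,0],[0,0,0]],[[-0.08,0.6,0],[0,0,0]],[[-0.12,0.95,0],[0,0,0]],[[-0.12,0.95,0],[0,0,0]]]';python3 -m creep '[[[-0.04,0.4,0],[0,0,0]],[[-0.08,0.75,0],[0,0,0]],[[-0.12,0.95,0],[0,0,0]],[[-0.12,0.95,0],[0,0,0]],[[-0.12,0.95,0],[0,0,0]]]'; python3 -c "
from h import *
to(548,-75,190,22)
s=snap('wrist','w6.png')"
```

```text
time_s: 5.9
ee_pos: [498.4, 106.3, 186.5]
ee_rot: [3.084, 0.59, -0.009]
ft_force: [0.0, 0.1, -6.0]
gripper_width: 27.1
time_s: 6.4
ee_pos: [521.0, 13.9, 184.7]
ee_rot: [-3.086, -0.588, 0.014]
ft_force: [-0.4, 0.5, -5.8]
gripper_width: 27.2
t 6.4 p [521.04  13.89 184.69] f [-0.38  0.48 -5.79] w 27.16 | shift [-0.0766  0.9256 -0.0541] turn [-0.00029  0.00139 -0.00118]
```

View pics/w6.png

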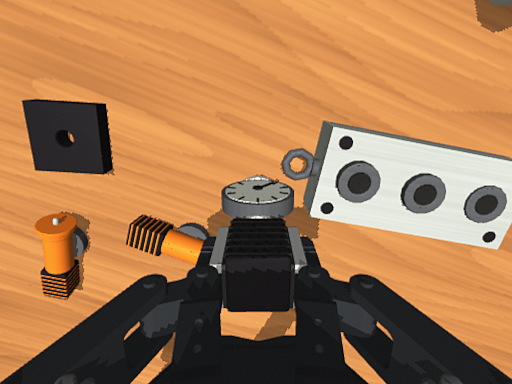

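All three rims are visible, at (358,181), (424,193) and (486,204). I'll fit ellipses and triangulate against the top and scene views.

Run:
```python
from h import *
def rims(name,roi,thr=None):
    s=load(name); g=cv2.cvtColor(s['color'],cv2.COLOR_BGR2GRAY); x0,y0,x1,y1=roi
    k=6; z=cv2.resize(g[y0:y1,x0:x1],None,fx=k,fy=k,interpolation=cv2.INTER_CUBIC)
    m=(z<thr).astype(np.uint8)
    cs,_=cv2.findContours(m,cv2.RETR_EXTERNAL,cv2.CHAIN_APPROX_NONE); out=[]
    for c in cs:
        a=cv2.contourArea(c)/k/k
        if a<60 or len(c)<20: continue
        e=cv2.fitEllipse(c); ctr=(np.array(e[0])+.5)/k-.5+[x0,y0]
        x,y,w,h=cv2.boundingRect(c)
        out.append((ctr,np.array(e[1])/k,a))
        print(name,ctr.round(1),(np.array(e[1])/k).round(1),round(a), 'inside',x>1 and y>1)
    return s,out
rims('w6',(325,125,511,245),130)
rims('top0',(284,170,366,215),120)
rims('scene0',(178,172,240,198),110)
s=load('w6')
# plate corners at z=45
```

```text
w6 [488.6 236.6] [10.  13.5] 105 inside True
w6 [328.2 207.6] [ 8.9 12.2] 79 inside False
w6 [484.7 203.7] [34.4 44.5] 1202 inside True
w6 [422.7 192.9] [38.8 45.5] 1387 inside True
w6 [357.4 181.1] [41.2 44.3] 1433 inside True
w6 [345.6 142.4] [13.1 14.2] 145 inside True
w6 [615.8 241.9] [ 92.8 631.8] 751 inside False
top0 [346.4 207.8] [ 7.7 79.7] 356 inside True
top0 [298.8 195.7] [14.9 15.2] 178 inside True
top0 [324.4 190.2] [14.9 15.5] 180 inside True
top0 [349.7 184.3] [14.2 14.9] 166 inside True
scene0 [204.  193.8] [ 8.7 79.1] 349 inside False
scene0 [229.1 182.9] [10.3 12.8] 103 inside True
scene0 [209.1 181. ] [ 9.8 12.8] 98 inside True
scene0 [189.3 179.5] [ 8.5 12.2] 82 inside True
```

Run:
```python
from h import *
w=load('w6');t=load('top0');s=load('scene0')
W=[(357.4,181.1),(422.7,192.9),(484.7,203.7)];T=[(298.8,195.7),(324.4,190.2),(349.7,184.3)];S=[(229.1,182.9),(209.1,181),(189.3,179.5)]
for i in range(3):
    print(i+1,[ray(c,*p,z)[:2].round(1) for z in (50,) for c,p in ((w,W[i]),(t,T[i]),(s,S[i]))])
    A=[];b=[]
    for c,p in ((w,W[i]),(t,T[i])):
        K,R,tt=cam(c);C=-R.T@tt;d=R.T@np.linalg.solve(K,[*p,1]);d/=np.linalg.norm(d);M=np.eye(3)-np.outer(d,d);A.append(M);b.append(M@C)
    print(np.linalg.solve(sum(A),sum(b)).round(1))
for c in [(345.6,142.4),(488.6,236.6)]: print(ray(w,*c,45))
```

```text
1 [array([549. , -74.7]), array([548.3, -76.5]), array([550.1, -76. ])]
[548.7 -76.5  46.7]
2 [array([ 561.3, -137.6]), array([ 559.8, -139.9]), array([ 562.9, -139.4])]
[ 560.7 -140.7   45.6]
3 [array([ 573.6, -198.7]), array([ 572.4, -203.1]), array([ 577.2, -201.9])]
[ 573.4 -204.4   44.1]
[577.21303946 -49.4347447   45.        ]
[ 544.21745271 -228.80754666   45.        ]
```

```bash
python3 -c "
from h import *
to(548.8,-75.4,150,22)"; python3 -m creep '[[[-0.04,0.3,0.05],[0,0.0005,-0.0005]],[[-0.08,0.7,0.1],[0,0.001,-0.001]],[[-0.08,0.93,0.2],[0,0.0014,-0.0012]],[[-0.08,0.93,0.34],[0,0.0014,-0.0012]],[[-0.08,0.93,0.34],[0,0.0014,-0.0012]],[[-0.08,0.93,0.34],[0,0.0014,-0.0012]]]'; python3 -c "
from h import *
to(548.8,-75.4,140,22)"
```

```text
t 6.45 p [521.1   14.41 185.01] f [-0.03  0.81 -5.7 ] w 27.07 | shift [-0.0708  0.9375  0.3493] turn [-0.00024  0.00133 -0.001  ]
time_s: 7.05
ee_pos: [546.7, -73.2, 150.0]
ee_rot: [-3.08, -0.603, 0.003]
ft_force: [-0.3, 1.0, -5.0]
gripper_width: 27.0
t 7.05 p [546.66 -73.25 150.01] f [-0.31  0.95 -5.03] w 26.98 | shift [0.0118 0.0284 0.1   ] turn [-0.0006   0.00022  0.00043]
```

```bash
python3 -m creep '[[[0.012,0.028,0.03],[-0.0006,0.0002,0]],[[0.012,0.028,0.07],[-0.0006,0.0002,0]],[[0.012,0.028,0.1],[-0.0006,0.0002,0]],[[0.012,0.028,0.1],[-0.0006,0.0002,0]]]'; python3 -c "
from h import *
to(548.8,-75.4,135,22)
s=snap('wrist','w7.png');s=snap('scene','s7.png')
to(548.8,-75.4,135,22)"
```

```text
time_s: 7.45
ee_pos: [548.4, -75.0, 139.5]
ee_rot: [-3.083, -0.604, 0.001]
ft_force: [-0.4, -0.1, -6.1]
gripper_width: 27.3
t 7.45 p [548.43 -74.97 139.54] f [-0.37 -0.13 -6.08] w 27.26 | shift [0.0018 0.0054 0.0454] turn [-9.0e-05  1.2e-04  4.9e-04]
t 7.55 p [548.74 -75.29 139.99] f [ 0.73  0.67 -5.24] w 27.63 | shift [0.0001 0.0012 0.0499] turn [-1.0e-05  3.0e-05  4.4e-04]
```

View pics/w7.png

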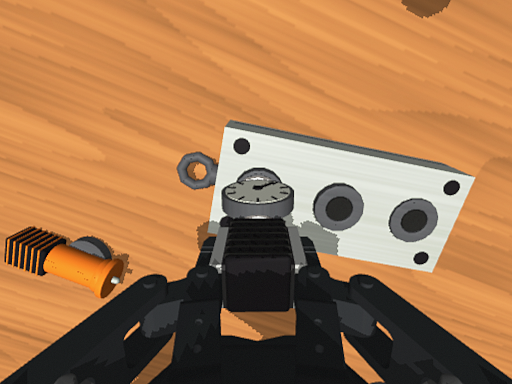

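```bash
python3 -m creep '[[[0,0,0.02],[0,0,0]],[[0,0,0.04],[0,0,0]],[[0,0,0.05],[0,0,0]],[[0,0,0.05],[0,0,0]]]';  python3 -c "
from h import *
to(548.8,-75.4,133,22)";  python3 -m creep '[[[0,0,0.01],[0,0,0]],[[0,0,0.02],[0,0,0]],[[0,0,0.02],[0,0,0]],[[0,0,0.02],[0,0,0]]]'; python3 -c "
from h import *
to(548.8,-75.4,131,22)
s=snap('wrist','w8.png')
a=s['color']; cv2.imwrite('pics/w8z.png',cv2.resize(a[160:230,210:310],None,fx=6,fy=6,interpolation=cv2.INTER_CUBIC))"
```

```text
time_s: 7.95
ee_pos: [548.7, -75.3, 134.9]
ee_rot: [-3.083, -0.604, 0.0]
ft_force: [0.3, -0.0, -5.4]
gripper_width: 27.3
t 7.95 p [548.74 -75.31 134.86] f [ 0.3  -0.02 -5.36] w 27.26 | shift [0.0003 0.0011 0.0186] turn [-2.0e-05  4.0e-05  4.3e-04]
time_s: 8.35
ee_pos: [548.8, -75.3, 132.9]
ee_rot: [-3.083, -0.604, 0.0]
ft_force: [-0.0, -1.0, -4.5]
gripper_width: 27.2
t 8.35 p [548.79 -75.33 132.91] f [-0.03 -1.   -4.47] w 27.18 | shift [-0.0002  0.0007  0.0191] turn [-1.0e-05  2.0e-05  4.2e-04]
```

View pics/w8z.png

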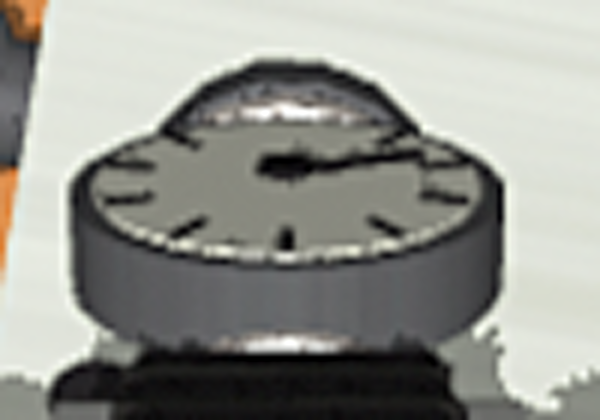

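The pin has touched: the needle is at about 0.8 of a tick. Continuing down in small steps.

```bash
python3 -m creep '[[[0,0,0.01],[0,0,0]],[[0,0,0.02],[0,0,0]],[[0,0,0.02],[0,0,0]]]'; python3 -m creep '[[[0,0,0.01],[0,0,0]],[[0,0,0.015],[0,0,0]],[[0,0,0.015],[0,0,0]]]'; python3 -c "
from h import *
to(548.8,-75.4,131,22)
s=snap('wrist','w9.png')
a=s['color']; cv2.imwrite('pics/w9z.png',cv2.resize(a[160:230,210:310],None,fx=6,fy=6,interpolation=cv2.INTER_CUBIC))"
```

```text
time_s: 8.7
ee_pos: [548.8, -75.3, 130.8]
ee_rot: [-3.083, -0.604, 0.0]
ft_force: [-1.3, 0.7, -4.2]
gripper_width: 27.1
time_s: 9.0
ee_pos: [548.9, -75.3, 130.0]
ee_rot: [3.083, 0.604, 0.0]
ft_force: [-3.1, 1.7, 3.8]
gripper_width: 27.1
t 9.0 p [548.93 -75.34 130.  ] f [-3.09  1.73  3.8 ] w 27.06 | shift [-0.0014  0.0001 -0.01  ] turn [ 2.0e-05 -1.0e-05  4.4e-04]
```

View pics/w9z.png

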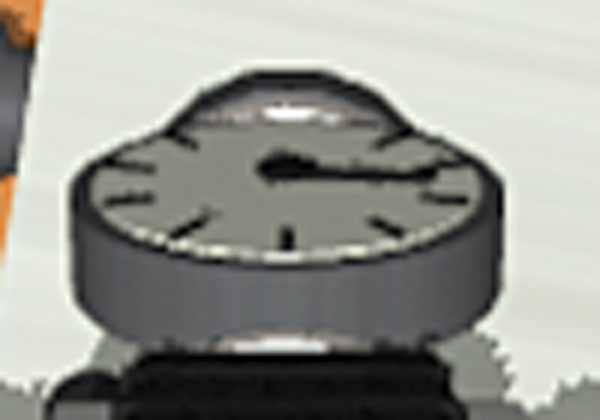

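```bash
python3 -m creep '[[[0,0,0.01],[0,0,0]],[[0,0,0.01],[0,0,0]],[[0,0,0.01],[0,0,0]]]'; python3 -c "
from h import *
for i in range(3): ctrl.snapshot('wrist'); to(548.8,-75.4,131,22)"
```

```text
time_s: 9.35
ee_pos: [549.0, -75.3, 129.7]
ee_rot: [3.083, 0.604, 0.0]
ft_force: [-4.2, 1.8, 6.5]
gripper_width: 27.2
t 9.4 p [549.   -75.32 129.72] f [-4.39  2.38  6.91] w 26.92 | shift [-0.0021  0.     -0.0128] turn [ 5.0e-05 -2.0e-05  4.7e-04]
t 9.45 p [549.   -75.33 129.71] f [-4.31  0.95  7.75] w 27.2 | shift [-0.0021 -0.0001 -0.0129] turn [ 5.0e-05 -3.0e-05  4.6e-04]
t 9.5 p [549.   -75.34 129.74] f [-5.32  2.15  6.23] w 27.51 | shift [-0.0021 -0.0002 -0.0126] turn [ 6.0e-05 -3.0e-05  4.7e-04]
```

```bash
python3 -m creep '[[[-0.002,0,0.0072],[0,0,0]],[[-0.002,0,0.0072],[0,0,0]],[[-0.002,0,0.0072],[0,0,0]],[[-0.002,0,0.0072],[0,0,0]],[[-0.002,0,0.0072],[0,0,0]],[[-0.002,0,0.0072],[0,0,0]],[[-0.002,0,0.0072],[0,0,0]],[[-0.002,0,0.0072],[0,0,0]],[[-0.002,0,0.0072],[0,0,0]],[[-0.002,0,0.0072],[0,0,0]],[[-0.002,0,0.0072],[0,0,0]],[[-0.002,0,0.0072],[0,0,0]]]'; python3 -c "
from h import *
to(548.8,-75.4,131,22)
s=snap('wrist','w10.png')
a=s['color']; cv2.imwrite('pics/w10z.png',cv2.resize(a[160:230,210:310],None,fx=6,fy=6,interpolation=cv2.INTER_CUBIC))
s=snap('scene','s10.png');to(548.8,-75.4,131,22)
u,v=proj(s,(570,-75,90)).astype(int)
cv2.imwrite('pics/s10z.png',cv2.resize(s['color'][v-40:v+40,u-50:u+50],None,fx=6,fy=6,interpolation=cv2.INTER_CUBIC))"
```

```text
time_s: 10.7
ee_pos: [548.9, -75.3, 129.7]
ee_rot: [3.083, 0.604, 0.001]
ft_force: [-4.0, 2.3, 6.9]
gripper_width: 26.9
t 10.7 p [548.94 -75.34 129.74] f [-4.03  2.33  6.94] w 26.92 | shift [-0.0015  0.     -0.0126] turn [ 7.0e-05 -7.0e-05  4.8e-04]
t 10.8 p [548.94 -75.37 129.75] f [-4.64  1.62  5.99] w 27.13 | shift [-0.0015 -0.0002 -0.0125] turn [ 8.0e-05 -7.0e-05  4.8e-04]
```

View pics/w10z.png

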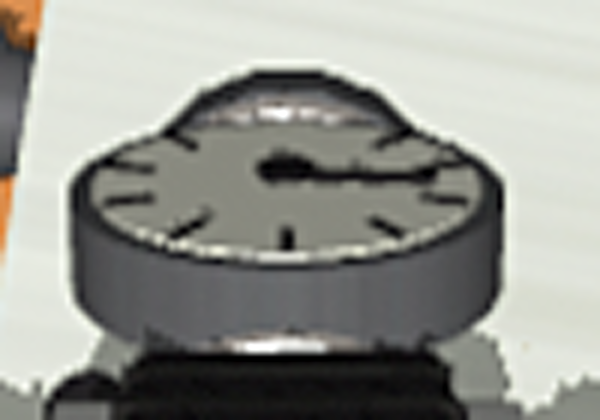

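View pics/s10z.png

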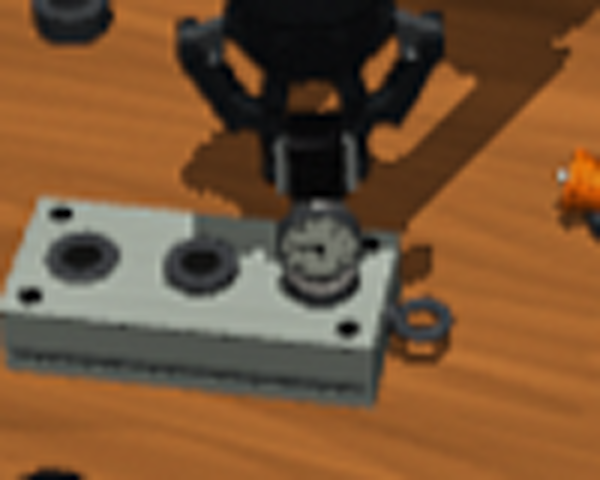

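The needle holds steady between ticks 1 and 2 (≈1.5 mm) at 12 N contact, so pad 1 looks soft. I'll lift and go to pad 2.

```bash
python3 -m creep '[[[0,0,-0.05],[0,0,0]],[[0,0,-0.15],[0,0,0]],[[0,0,-0.25],[0,0,0]],[[0,0,-0.25],[0,0,0]]]'; python3 -c "
from h import *
to(561.2,-139,152,22)
s=snap('wrist','w11.png')
a=s['color']; cv2.imwrite('pics/w11z.png',a)"
```

```text
time_s: 11.2
ee_pos: [550.1, -75.8, 156.6]
ee_rot: [3.081, 0.604, 0.005]
ft_force: [0.6, 1.1, -5.9]
gripper_width: 27.0
t 11.2 p [550.13 -75.79 156.6 ] f [ 0.63  1.1  -5.86] w 27.04 | shift [-0.1361  0.627   0.0473] turn [ 0.00044 -0.00047  0.00047]
```

View pics/w11z.png

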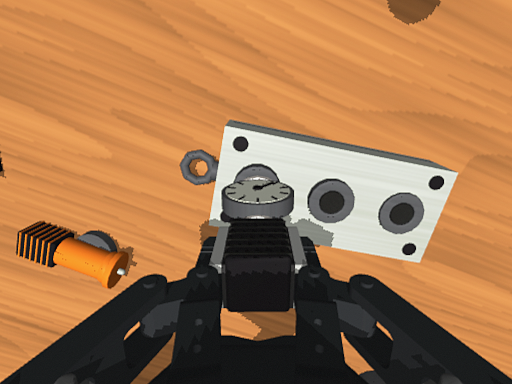

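The needle is back at zero and rims 2 and 3 are at (331,201) and (401,213). I'll use this close view to refine their positions while moving on.

```bash
python3 - <<'E'
from h import *
s=load('w11')
for p in [(331,201),(401,213)]:
    print([ray(s,*p,z).round(1)[:2] for z in (48,56)])
E
python3 -m creep '[[[-0.05,0.2,0],[0,0,0]],[[-0.1,0.45,0.02],[0.0004,-0.0004,0]],[[-0.136,0.625,0.04],[0.0004,-0.0004,0.0004]],[[-0.136,0.625,0.047],[0.0004,-0.0004,0.0004]],[[-0.136,0.625,0.047],[0.0004,-0.0004,0.0004]],[[-0.136,0.625,0.047],[0.0004,-0.0004,0.0004]]]'; python3 -c "
from h import *
to(561.2,-139.,140,22)"
```

```text
[array([ 560.6, -139.8]), array([ 562.8, -136.6])]
[array([ 573.5, -201.6]), array([ 575.3, -196.3])]
time_s: 11.85
ee_pos: [560.3, -138.0, 150.7]
ee_rot: [-3.082, -0.6, 0.002]
ft_force: [0.8, 0.2, -6.0]
gripper_width: 27.3
t 11.85 p [ 560.26 -137.97  150.69] f [ 0.76  0.22 -5.98] w 27.33 | shift [0.005  0.0132 0.1069] turn [-2.7e-04  1.5e-04  9.0e-05]
```

```bash
python3 -m creep '[[[0.005,0.013,0.03],[-0.0003,0.0001,0]],[[0.005,0.013,0.08],[-0.0003,0.0001,0]],[[0.005,0.013,0.12],[-0.0003,0.0001,0]],[[0.005,0.013,0.14],[-0.0003,0.0001,0]],[[0.005,0.013,0.14],[-0.0003,0.0001,0]]]'; python3 -m creep '[[[0,0,0.01],[0,0,0]],[[0,0,0.02],[0,0,0]],[[0,0,0.02],[0,0,0]]]';python3 -c "
from h import *
to(561.2,-139.,134,22)
s=snap('wrist','w12.png')
a=s['color']; cv2.imwrite('pics/w12z.png',cv2.resize(a[160:230,210:310],None,fx=6,fy=6,interpolation=cv2.INTER_CUBIC))"
```

```text
time_s: 12.35
ee_pos: [560.8, -138.7, 136.0]
ee_rot: [-3.083, -0.6, 0.002]
ft_force: [-0.0, -0.0, -5.7]
gripper_width: 27.6
time_s: 12.65
ee_pos: [560.9, -138.8, 134.1]
ee_rot: [-3.083, -0.6, 0.002]
ft_force: [0.6, -0.2, -4.9]
gripper_width: 27.5
t 12.65 p [ 560.9  -138.75  134.07] f [ 0.6  -0.22 -4.9 ] w 27.54 | shift [0.0019 0.0034 0.0007] turn [-8.0e-05  1.5e-04  1.1e-04]
```

View pics/w12z.png

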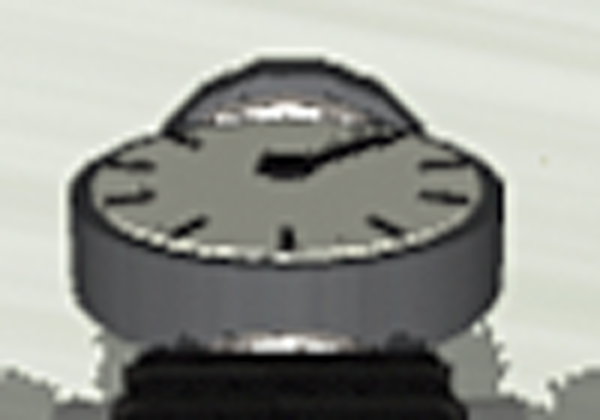

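The needle is at zero, so there's no contact yet.

```bash
python3 -m creep '[[[0.002,0.003,0.01],[0,0,0]],[[0.002,0.003,0.02],[0,0,0]],[[0.002,0.003,0.02],[0,0,0]]]'; python3 -m creep '[[[0,0,0.01],[0,0,0]],[[0,0,0.02],[0,0,0]],[[0,0,0.02],[0,0,0]]]'; python3 -c "
from h import *
to(561.2,-139.,128,22)
s=snap('wrist','w13.png')
a=s['color']; cv2.imwrite('pics/w13z.png',cv2.resize(a[160:230,210:310],None,fx=6,fy=6,interpolation=cv2.INTER_CUBIC))"
```

```text
time_s: 13.0
ee_pos: [561.3, -139.0, 132.2]
ee_rot: [-3.084, -0.6, 0.001]
ft_force: [-0.0, 0.4, -4.5]
gripper_width: 27.3
time_s: 13.3
ee_pos: [561.4, -139.0, 130.2]
ee_rot: [-3.084, -0.6, 0.001]
ft_force: [-0.3, -0.5, -3.0]
gripper_width: 27.4
t 13.3 p [ 561.35 -139.03  130.16] f [-0.31 -0.49 -3.04] w 27.35 | shift [-0.0013 -0.0008  0.0216] turn [-3.0e-05  1.0e-04  1.1e-04]
```

View pics/w13z.png

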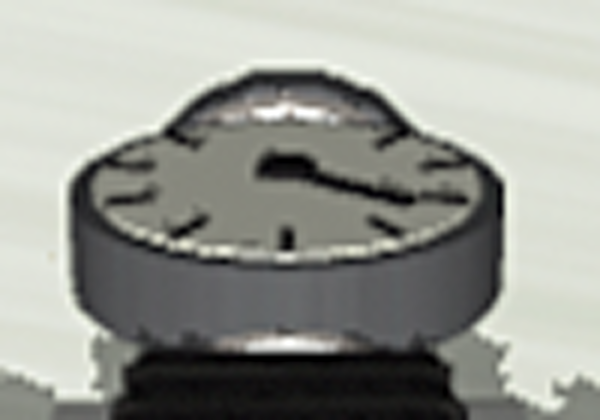

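The needle is at about 2.2 and still rising, so pad 2 is sound. The foot isn't down yet.

```bash
python3 -m creep '[[[-0.001,0,0.01],[0,0,0]],[[-0.001,0,0.015],[0,0,0]],[[-0.001,0,0.015],[0,0,0]]]'; python3 -c "
from h import *
for i in range(2): ctrl.snapshot('wrist'); to(561.2,-139.,128,22)"
```

```text
time_s: 13.65
ee_pos: [561.3, -139.1, 128.7]
ee_rot: [-3.084, -0.601, 0.001]
ft_force: [-0.1, -0.1, -3.2]
gripper_width: 27.2
t 13.7 p [ 561.36 -139.08  128.82] f [ 0.02  0.33 -2.59] w 27.26 | shift [-0.0012 -0.0013  0.0082] turn [-2.0e-05  7.0e-05  1.1e-04]
t 13.75 p [ 561.33 -139.06  128.79] f [-0.67  0.48 -2.75] w 27.14 | shift [-0.0009 -0.0011  0.0079] turn [-2.0e-05  9.0e-05  1.1e-04]
```

```bash
python3 -m creep '[[[-0.001,0,0.008],[0,0,0]],[[-0.001,0,0.012],[0,0,0]],[[-0.001,0,0.012],[0,0,0]]]'; python3 -c "
from h import *
for i in range(2): ctrl.snapshot('wrist'); to(561.2,-139.,128,22)"
```

```text
time_s: 14.05
ee_pos: [561.4, -139.1, 128.1]
ee_rot: [3.084, 0.601, -0.0]
ft_force: [-1.2, 1.7, 1.6]
gripper_width: 27.0
t 14.1 p [ 561.39 -139.09  128.11] f [-1.99  1.94  2.71] w 26.87 | shift [-0.0014 -0.0016  0.0011] turn [1.0e-05 4.0e-05 1.2e-04]
t 14.15 p [ 561.39 -139.09  128.06] f [-2.46  2.36  1.58] w 26.84 | shift [-0.0014 -0.0015  0.0006] turn [1.0e-05 4.0e-05 1.2e-04]
```

```bash
python3 -m creep '[[[-0.001,0,0.008],[0,0,0]],[[-0.001,0,0.011],[0,0,0]],[[-0.001,0,0.011],[0,0,0]]]'; python3 -c "
from h import *
for i in range(2): ctrl.snapshot('wrist'); to(561.2,-139.,128,22)"
```

```text
time_s: 14.45
ee_pos: [561.4, -139.1, 127.8]
ee_rot: [3.083, 0.601, 0.0]
ft_force: [-3.4, 3.1, 7.9]
gripper_width: 27.3
t 14.5 p [ 561.43 -139.12  127.78] f [-4.09  2.84  7.11] w 27.27 | shift [-0.0017 -0.002  -0.0022] turn [4.0e-05 0.0e+00 1.3e-04]
t 14.55 p [ 561.43 -139.11  127.81] f [-3.52  2.99  6.87] w 27.69 | shift [-0.0018 -0.0019 -0.0019] turn [ 5.0e-05 -0.0e+00  1.4e-04]
```

Contact is now about 12.5 N. The target is about 0.8 mm below the measured height, so I'll hold that for 1.2 s.

```bash
python3 -m creep '[[[-0.002,0,0.0082],[0,0,0]],[[-0.002,0,0.0082],[0,0,0]],[[-0.002,0,0.0082],[0,0,0]],[[-0.002,0,0.0082],[0,0,0]],[[-0.002,0,0.0082],[0,0,0]],[[-0.002,0,0.0082],[0,0,0]],[[-0.002,0,0.0082],[0,0,0]],[[-0.002,0,0.0082],[0,0,0]],[[-0.002,0,0.0082],[0,0,0]],[[-0.002,0,0.0082],[0,0,0]],[[-0.002,0,0.0082],[0,0,0]],[[-0.002,0,0.0082],[0,0,0]]]'; python3 -c "
from h import *
to(561.2,-139.,128,22)
s=snap('wrist','w14.png')
a=s['color']; cv2.imwrite('pics/w14z.png',cv2.resize(a[160:230,210:310],None,fx=6,fy=6,interpolation=cv2.INTER_CUBIC))"
```

```text
time_s: 15.75
ee_pos: [561.4, -139.1, 127.8]
ee_rot: [3.083, 0.601, 0.001]
ft_force: [-3.8, 3.2, 6.9]
gripper_width: 27.1
t 15.75 p [ 561.41 -139.11  127.78] f [-3.77  3.18  6.86] w 27.06 | shift [-0.0016 -0.0018 -0.0022] turn [ 7.0e-05 -5.0e-05  1.5e-04]
```

View pics/w14z.png

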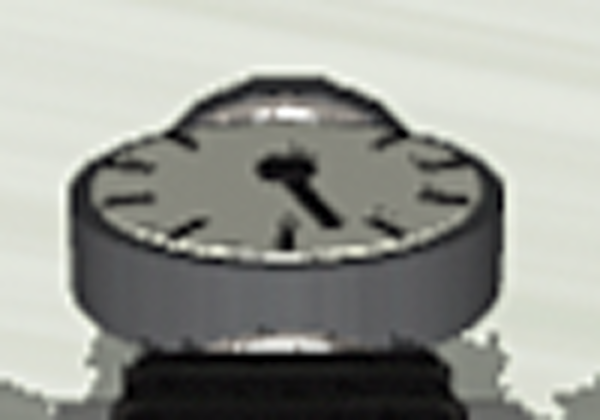

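Pad 2 reads ≈3.5 mm (sound). On to pad 3.

```bash
python3 -m creep '[[[0,0,-0.05],[0,0,0]],[[0,0,-0.15],[0,0,0]],[[0,0,-0.22],[0,0,0]],[[0,0,-0.22],[0,0,0]]]'; python3 -c "
from h import *
s=snap('wrist','w15.png')
to(573.6,-202.5,150,22)"
```

```text
time_s: 16.2
ee_pos: [562.1, -139.6, 151.0]
ee_rot: [3.082, 0.6, 0.003]
ft_force: [-0.3, -0.4, -5.0]
gripper_width: 27.4
t 16.25 p [ 561.74 -139.34  150.3 ] f [ 0.76 -0.38 -6.66] w 26.78 | shift [-0.1272  0.6299  0.0037] turn [ 0.00022 -0.00017  0.00015]
```

View pics/w15.png

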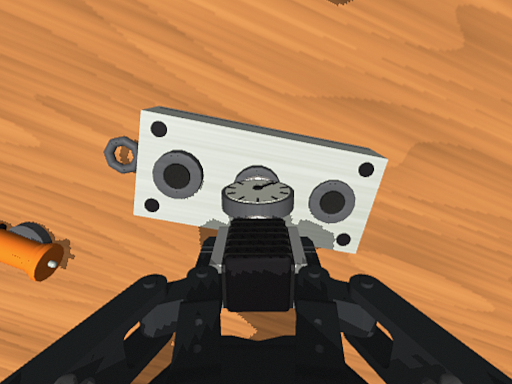

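```bash
python3 - <<'E'
from h import *
s=load('w15')
for p in [(177.5,174),(332,201.5)]:
    print([ray(s,*p,z).round(1)[:2] for z in (48,51,54)])
E
python3 -m creep '[[[-0.05,0.2,0],[0,0,0]],[[-0.1,0.45,0.0],[0.0002,-0.0002,0]],[[-0.127,0.63,0.0],[0.0002,-0.0002,0.0001]],[[-0.127,0.63,0.0],[0.0002,-0.0002,0.0001]],[[-0.127,0.63,0],[0.0002,-0.0002,0.0001]],[[-0.127,0.63,0],[0.0002,-0.0002,0.0001]]]'; python3 -c "
from h import *
to(573.6,-202.5,136,22)"
```

```text
[array([548.2, -74.8]), array([549.3, -75.2]), array([550.5, -75.7])]
[array([ 573.8, -202.3]), array([ 574.6, -201.1]), array([ 575.4, -199.9])]
time_s: 16.85
ee_pos: [573.3, -202.0, 149.9]
ee_rot: [-3.083, -0.6, 0.001]
ft_force: [-0.2, 0.4, -5.6]
gripper_width: 27.2
t 16.85 p [ 573.27 -202.04  149.88] f [-0.16  0.43 -5.62] w 27.24 | shift [0.0014 0.0057 0.1388] turn [-1.6e-04  1.0e-04  4.0e-05]
```

```bash
python3 -m creep '[[[0.003,0.004,0.03],[-0.0001,0.0001,0]],[[0.003,0.004,0.08],[-0.0001,0.0001,0]],[[0.003,0.004,0.12],[-0.0001,0.0001,0]],[[0.003,0.004,0.14],[-0.0001,0.0001,0]],[[0.003,0.004,0.14],[-0.0001,0.0001,0]]]'; python3 -m creep '[[[0,0,0.01],[0,0,0]],[[0,0,0.02],[0,0,0]],[[0,0,0.02],[0,0,0]]]';python3 -m creep '[[[0,0,0.01],[0,0,0]],[[0,0,0.02],[0,0,0]],[[0,0,0.02],[0,0,0]]]';python3 -c "
from h import *
to(573.8,-202.5,134,22)
s=snap('wrist','w16.png')
a=s['color']; cv2.imwrite('pics/w16z.png',cv2.resize(a[160:230,210:310],None,fx=6,fy=6,interpolation=cv2.INTER_CUBIC))"
```

```text
time_s: 17.35
ee_pos: [573.3, -201.9, 135.2]
ee_rot: [-3.083, -0.6, 0.002]
ft_force: [0.4, -0.1, -5.7]
gripper_width: 27.1
time_s: 17.65
ee_pos: [573.3, -201.9, 133.1]
ee_rot: [-3.082, -0.6, 0.002]
ft_force: [-0.1, 0.5, -6.7]
gripper_width: 27.2
time_s: 17.95
ee_pos: [573.2, -201.9, 131.0]
ee_rot: [-3.082, -0.6, 0.002]
ft_force: [-0.9, 0.5, -6.2]
gripper_width: 27.2
t 17.95 p [ 573.17 -201.9   130.95] f [-0.85  0.54 -6.19] w 27.24 | shift [ 0.0036  0.0079 -0.0305] turn [-2.6e-04  1.6e-04  6.0e-05]
```

View pics/w16z.png

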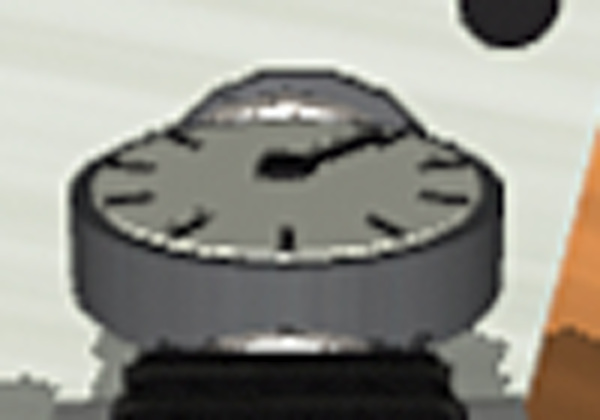

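The needle is still at zero. I'll take two more 2 mm steps.

```bash
python3 -m creep '[[[0.004,0.006,0.01],[-0.0002,0.0001,0]],[[0.004,0.006,0.02],[-0.0002,0.0001,0]],[[0.004,0.006,0.02],[-0.0002,0.0001,0]]]';python3 -m creep '[[[0,0,0.01],[0,0,0]],[[0,0,0.02],[0,0,0]],[[0,0,0.02],[0,0,0]]]';python3 -c "
from h import *
s=snap('wrist','w17.png')
to(573.8,-202.5,124,22)
a=s['color']; cv2.imwrite('pics/w17z.png',cv2.resize(a[160:230,210:310],None,fx=6,fy=6,interpolation=cv2.INTER_CUBIC))"
```

```text
time_s: 18.3
ee_pos: [573.9, -202.4, 129.0]
ee_rot: [-3.084, -0.6, 0.0]
ft_force: [-0.1, -0.7, -5.4]
gripper_width: 27.0
time_s: 18.6
ee_pos: [574.0, -202.4, 127.0]
ee_rot: [3.084, 0.6, -0.0]
ft_force: [-0.2, 0.8, -3.9]
gripper_width: 27.4
t 18.65 p [ 574.   -202.44  127.1 ] f [ 0.09  0.55 -3.7 ] w 27.32 | shift [-0.0021 -0.0002  0.031 ] turn [1.e-05 0.e+00 6.e-05]
```

View pics/w17z.png

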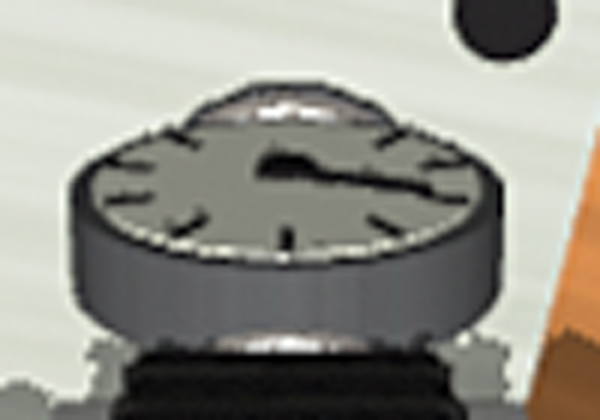

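The needle is at about 1.8 and the force is still only the pin's.

```bash
python3 -m creep '[[[-0.001,0,0.01],[0,0,0]],[[-0.001,0,0.015],[0,0,0]],[[-0.001,0,0.015],[0,0,0]]]'; python3 -c "
from h import *
for i in range(2): ctrl.snapshot('wrist'); to(573.8,-202.5,124,22)"
```

```text
time_s: 18.95
ee_pos: [574.0, -202.4, 125.6]
ee_rot: [3.084, 0.6, 0.0]
ft_force: [-0.1, 1.2, -2.6]
gripper_width: 27.4
t 19.0 p [ 573.96 -202.45  125.66] f [-0.08 -0.25 -3.41] w 27.59 | shift [-0.0016 -0.0001  0.0166] turn [ 1.e-05 -2.e-05  6.e-05]
t 19.05 p [ 573.97 -202.48  125.69] f [ 0.73  0.29 -3.47] w 26.99 | shift [-0.0016 -0.0005  0.0169] turn [ 2.e-05 -2.e-05  6.e-05]
```

```bash
python3 -m creep '[[[-0.001,0,0.008],[0,0,0]],[[-0.001,0,0.012],[0,0,0]],[[-0.001,0,0.012],[0,0,0]]]'; python3 -c "
from h import *
for i in range(2): ctrl.snapshot('wrist'); to(573.8,-202.5,124,22)"
```

```text
time_s: 19.35
ee_pos: [574.0, -202.5, 124.5]
ee_rot: [3.084, 0.6, 0.0]
ft_force: [-0.3, -0.7, -2.2]
gripper_width: 27.2
t 19.4 p [ 573.94 -202.48  124.51] f [ 0.43  0.65 -3.13] w 26.73 | shift [-0.0013 -0.0003  0.0051] turn [ 3.e-05 -3.e-05  7.e-05]
t 19.45 p [ 573.94 -202.52  124.54] f [-0.34  0.07 -3.23] w 27.12 | shift [-0.0012 -0.0007  0.0054] turn [ 3.e-05 -4.e-05  6.e-05]
```

```bash
python3 -m creep '[[[-0.001,0,0.008],[0,0,0]],[[-0.001,0,0.012],[0,0,0]],[[-0.001,0,0.012],[0,0,0]]]'; python3 -c "
from h import *
for i in range(2): ctrl.snapshot('wrist'); to(573.8,-202.5,124,22)"
```

```text
time_s: 19.75
ee_pos: [573.9, -202.5, 123.7]
ee_rot: [3.084, 0.6, 0.001]
ft_force: [-1.4, 1.7, 0.8]
gripper_width: 27.6
t 19.8 p [ 574.   -202.53  123.71] f [-2.32  0.71 -0.34] w 27.45 | shift [-0.0017 -0.0011 -0.0029] turn [ 6.e-05 -8.e-05  7.e-05]
t 19.85 p [ 573.95 -202.53  123.68] f [-1.23  1.25  2.1 ] w 27.1 | shift [-0.0013 -0.0008 -0.0032] turn [ 6.e-05 -7.e-05  6.e-05]
```

```bash
python3 -m creep '[[[-0.001,0,0.008],[0,0,0]],[[-0.001,0,0.0115],[0,0,0]],[[-0.001,0,0.0115],[0,0,0]]]'; python3 -c "
from h import *
for i in range(2): ctrl.snapshot('wrist'); to(573.8,-202.5,124,22)"
```

```text
time_s: 20.15
ee_pos: [574.0, -202.5, 123.3]
ee_rot: [3.083, 0.6, 0.001]
ft_force: [-2.7, 2.4, 6.2]
gripper_width: 27.1
t 20.2 p [ 574.01 -202.54  123.3 ] f [-2.86  1.89  5.46] w 26.98 | shift [-0.0018 -0.0011 -0.007 ] turn [ 9.0e-05 -1.1e-04  8.0e-05]
t 20.25 p [ 574.03 -202.55  123.31] f [-2.37  2.85  4.81] w 27.17 | shift [-0.0019 -0.0013 -0.0069] turn [ 9.0e-05 -1.2e-04  8.0e-05]
```

```bash
python3 -m creep '[[[-0.002,0,0.009],[0,0,0]],[[-0.002,0,0.009],[0,0,0]],[[-0.002,0,0.009],[0,0,0]],[[-0.002,0,0.009],[0,0,0]],[[-0.002,0,0.009],[0,0,0]],[[-0.002,0,0.009],[0,0,0]],[[-0.002,0,0.009],[0,0,0]],[[-0.002,0,0.009],[0,0,0]],[[-0.002,0,0.009],[0,0,0]],[[-0.002,0,0.009],[0,0,0]],[[-0.002,0,0.009],[0,0,0]],[[-0.002,0,0.009],[0,0,0]]]'; python3 -c "
from h import *
to(573.8,-202.5,124,22)
s=snap('wrist','w18.png')
a=s['color']; cv2.imwrite('pics/w18z.png',cv2.resize(a[160:230,210:310],None,fx=6,fy=6,interpolation=cv2.INTER_CUBIC))"
```

```text
time_s: 21.45
ee_pos: [574.0, -202.6, 123.3]
ee_rot: [3.083, 0.6, 0.002]
ft_force: [-3.2, 3.0, 6.8]
gripper_width: 27.2
t 21.45 p [ 573.99 -202.55  123.25] f [-3.19  2.99  6.84] w 27.19 | shift [-0.0015 -0.0012 -0.0075] turn [ 0.00012 -0.00016  0.0001 ]
```

View pics/w18z.png

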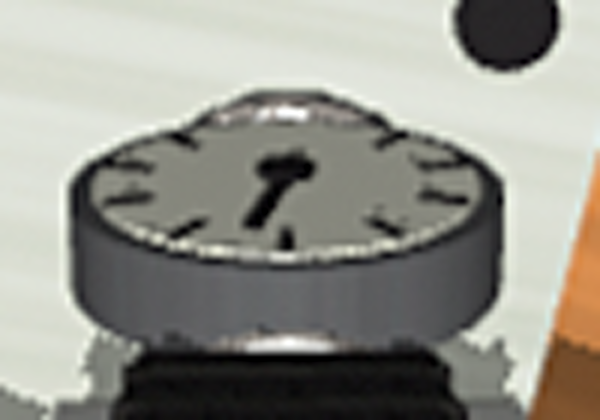

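Pad 3 reads ≈4.5 mm, so pad 1 (≈1.5 mm) is the soft one. I'll go back to it.

```bash
python3 -m creep '[[[0,0,-0.05],[0,0,0]],[[0,0,-0.18],[0,0,0]],[[0,0,-0.32],[0,0,0]],[[0,0,-0.32],[0,0,0]]]'; python3 -c "
from h import *
to(549.2,-75.4,152,22)"
```

```text
time_s: 21.9
ee_pos: [575.4, -203.5, 158.1]
ee_rot: [3.08, 0.6, 0.007]
ft_force: [0.2, 1.3, -4.8]
gripper_width: 27.0
t 21.9 p [ 575.4  -203.54  158.11] f [ 0.19  1.25 -4.78] w 27.0 | shift [ 0.2377 -1.2864  0.0561] turn [ 7.4e-04 -5.9e-04  9.0e-05]
```

```bash
python3 -m creep '[[[0.06,-0.2,0],[0.0003,-0.0003,0]],[[0.1,-0.5,0],[0.0007,-0.0005,0]],[[0.15,-0.8,0.0],[0.0007,-0.0005,0]],[[0.15,-0.8,0.0],[0.0007,-0.0005,0]]]';python3 -c "
from h import *
to(549.2,-75.4,152,22)"
```

```text
time_s: 22.3
ee_pos: [557.5, -119.1, 156.8]
ee_rot: [-3.079, -0.604, 0.003]
ft_force: [-1.6, -0.3, -5.6]
gripper_width: 27.2
t 22.3 p [ 557.53 -119.12  156.83] f [-1.64 -0.31 -5.57] w 27.19 | shift [ 0.0882 -0.4361  0.0498] turn [-0.00059  0.00015  0.00059]
```

```bash
python3 -m creep '[[[0.06,-0.2,0],[-0.0003,0,0]],[[0.09,-0.43,0.02],[-0.0006,0.0001,0]],[[0.09,-0.436,0.05],[-0.0006,0.0001,0.0005]],[[0.09,-0.436,0.05],[-0.0006,0.0001,0.0005]],[[0.09,-0.436,0.05],[-0.0006,0.0001,0.0005]],[[0.09,-0.436,0.05],[-0.0006,0.0001,0.0005]]]';python3 -c "
from h import *
to(549.2,-75.4,134,22)"
```

```text
time_s: 22.9
ee_pos: [549.7, -76.1, 152.1]
ee_rot: [3.083, 0.599, 0.0]
ft_force: [0.7, -0.1, -5.8]
gripper_width: 27.1
t 22.9 p [549.68 -76.11 152.13] f [ 0.74 -0.13 -5.77] w 27.13 | shift [-0.0018 -0.0085  0.1813] turn [ 8.e-05  1.e-05 -4.e-05]
```

```bash
python3 -m creep '[[[-0.002,-0.007,0.04],[0,0,0]],[[-0.002,-0.007,0.08],[0,0,0]],[[-0.002,-0.007,0.13],[0,0,0]],[[-0.002,-0.007,0.17],[0,0,0]],[[-0.002,-0.007,0.18],[0,0,0]],[[-0.002,-0.007,0.18],[0,0,0]]]';python3 -m creep '[[[0,0,0.01],[0,0,0]],[[0,0,0.02],[0,0,0]],[[0,0,0.02],[0,0,0]]]';python3 -c "
from h import *
to(549.2,-75.4,130.5,22)"
```

```text
time_s: 23.5
ee_pos: [549.0, -75.5, 133.8]
ee_rot: [3.084, 0.599, -0.001]
ft_force: [-0.9, -0.6, -5.0]
gripper_width: 27.1
time_s: 23.8
ee_pos: [549.1, -75.5, 131.9]
ee_rot: [3.084, 0.599, -0.001]
ft_force: [0.4, -0.7, -4.6]
gripper_width: 27.2
t 23.8 p [549.14 -75.5  131.93] f [ 0.35 -0.73 -4.56] w 27.19 | shift [ 0.001  -0.0007  0.0143] turn [ 5.e-05  6.e-05 -2.e-05]
```

```bash
python3 -m creep '[[[0,0,0.008],[0,0,0]],[[0,0,0.015],[0,0,0]],[[0,0,0.015],[0,0,0]]]';python3 -c "
from h import *
for i in range(2): ctrl.snapshot('wrist'); to(549.2,-75.4,130.5,22)"
```

```text
time_s: 24.1
ee_pos: [549.2, -75.5, 130.5]
ee_rot: [3.083, 0.599, -0.0]
ft_force: [0.3, -0.9, -3.1]
gripper_width: 26.8
t 24.15 p [549.21 -75.51 130.53] f [ 0.62  0.08 -3.72] w 27.2 | shift [ 0.0003 -0.0011  0.0003] turn [ 6.e-05  5.e-05 -2.e-05]
t 24.2 p [549.21 -75.52 130.5 ] f [-0.65  0.07 -3.  ] w 27.35 | shift [ 0.0004 -0.0011  0.    ] turn [ 6.e-05  5.e-05 -3.e-05]
```

```bash
python3 -m creep '[[[0,0,0.007],[0,0,0]],[[0,0,0.011],[0,0,0]],[[0,0,0.011],[0,0,0]]]';python3 -c "
from h import *
for i in range(2): ctrl.snapshot('wrist'); to(549.2,-75.4,130.5,22)"
```

```text
time_s: 24.5
ee_pos: [549.3, -75.5, 130.0]
ee_rot: [3.083, 0.599, 0.0]
ft_force: [-3.5, 1.1, 2.6]
gripper_width: 27.6
t 24.55 p [549.29 -75.52 129.97] f [-3.26  1.23  3.96] w 27.12 | shift [-0.0004 -0.0015 -0.0053] turn [ 9.e-05  2.e-05 -1.e-05]
t 24.6 p [549.29 -75.51 129.92] f [-4.05  1.55  3.33] w 27.31 | shift [-0.0004 -0.0014 -0.0058] turn [ 8.e-05  1.e-05 -2.e-05]
```

The foot is flush with light contact. I'll open while easing off the load.

```bash
python3 -m creep '[[[-0.001,0,0.003],[0,0,0]],[[-0.001,0,0.003],[0,0,0]]]'; python3 -c "
from h import *
to(549.2,-75.4,130.5,22)"; python3 -m creep '[[[0,0,0.002],[0,0,0]],[[0,0,0.002],[0,0,0]],[[0,0,0.002],[0,0,0]],[[0,0,0.002],[0,0,0]],[[0,0,0.002],[0,0,0]],[[0,0,0.002],[0,0,0]],[[0,0,0.002],[0,0,0]],[[0,0,0.002],[0,0,0]]]' 100 20;python3 -c "
from h import *
to(549.2,-75.4,250,22)
s=snap('wrist','w19.png')"
```

```text
time_s: 24.8
ee_pos: [549.3, -75.5, 129.9]
ee_rot: [3.083, 0.599, 0.0]
ft_force: [-4.2, 1.1, 4.5]
gripper_width: 27.1
t 24.8 p [549.28 -75.54 129.89] f [-4.16  1.06  4.46] w 27.11 | shift [-0.0002 -0.0016 -0.0061] turn [ 1.1e-04 -2.0e-05 -0.0e+00]
time_s: 25.6
ee_pos: [549.3, -75.5, 129.7]
ee_rot: [3.083, 0.599, 0.0]
ft_force: [-1.0, -0.7, 0.2]
gripper_width: 85.6
t 25.6 p [549.29 -75.52 129.69] f [-1.   -0.72  0.22] w 85.65 | shift [-2.0000e-04 -5.0000e-04 -1.2031e+00] turn [ 1.1e-04 -2.0e-05  0.0e+00]
```

View pics/w19.png

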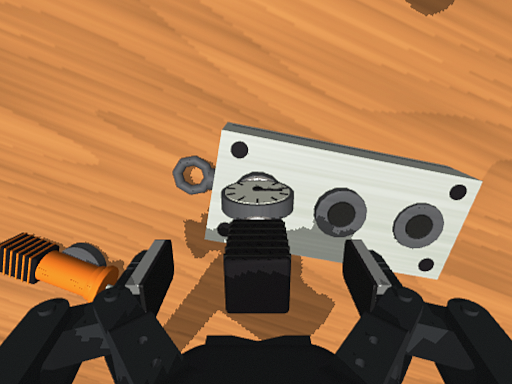

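The gauge stands free between the open jaws, with the needle at about 1.4. I'll raise straight up and check.

```bash
python3 -m creep '[[[0,0,-0.2],[0,0,0]],[[0,0,-0.5],[0,0,0]],[[0,0,-0.9],[0,0,0]],[[0,0,-1],[0,0,0]],[[0,0,-1],[0,0,0]]]'; python3 -m creep '[[[-0.3,0,-0.2],[0,0,0]],[[-0.6,0,-0.3],[0,0,0]],[[-0.9,0,-0.3],[0,0,0]],[[-0.9,0,-0.3],[0,0,0]],[[-0.9,0,-0.3],[0,0,0]],[[-0.9,0,-0.3],[0,0,0]]]'; python3 -c "
from h import *
a=snap('wrist','w20.png');s=snap('scene','s20.png');t=snap('top','t20.png')
u,v=proj(s,(570,-75,90)).astype(int)
M=np.zeros((600,800,3),np.uint8)
M[:384,:512]=a['color']
M[:288,512:]=cv2.resize(s['color'],(288,216)).copy() if 0 else cv2.resize(s['color'][v-48:v+48,u-48:u+48],(288,288),interpolation=cv2.INTER_CUBIC)
M[384:600,:288]=cv2.resize(t['color'],(288,216));M[384:600,300:588]=cv2.resize(s['color'],(288,216))
u,v=proj(t,(549,-75,90)).astype(int);M[384:594,590:800]=cv2.resize(t['color'][v-35:v+35,u-35:u+35],(210,210),interpolation=cv2.INTER_CUBIC)
cv2.imwrite('pics/m20.png',M)
to(549.2,-75.4,250,22)"
```

```text
time_s: 26.15
ee_pos: [550.5, -75.9, 232.0]
ee_rot: [3.081, 0.599, 0.007]
ft_force: [0.2, -0.7, -0.7]
gripper_width: 85.7
time_s: 26.75
ee_pos: [467.1, -109.2, 260.7]
ee_rot: [3.082, 0.599, 0.005]
ft_force: [0.2, 0.4, -0.8]
gripper_width: 85.5
t 26.9 p [ 467.29 -109.19  261.07] f [-0.62  0.52  0.32] w 85.5 | shift [ 0.8856 -0.0061  0.1135] turn [ 0.00048 -0.0005   0.00012]
```

View pics/m20.png

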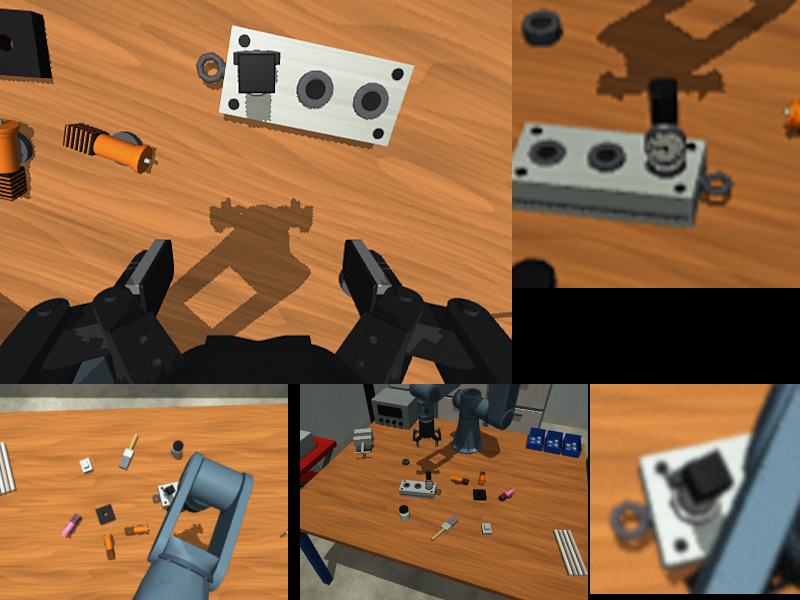

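The gauge stands on pad 1 in all three views and the other things are where they were. One check for uprightness before handing in.

Run:
```python
from h import *
s=load('w20'); g=s['color'].max(2)
print('pred top',proj(s,(549.2,-75.4,154)))
m=((g<70)).astype(np.uint8)[45:100,225:290]
cs,_=cv2.findContours(m,cv2.RETR_EXTERNAL,cv2.CHAIN_APPROX_NONE);c=max(cs,key=cv2.contourArea);print(cv2.boundingRect(c))
z=cv2.resize(np.clip(s['color'][40:105,215:305]*2.,0,255).astype(np.uint8),None,fx=7,fy=7,interpolation=cv2.INTER_CUBIC);cv2.imwrite('pics/w20z.png',z)
for x in(-14,14):
  for y in (-14,14):
    c,q=np.cos(np.radians(22)),np.sin(np.radians(22));p=proj(s,(549.2+c*x-q*y,-75.4+q*x+c*y,154));print(p.round(1),((p-[215,40])*7).round())
```

```text
pred top [256.8082121  73.0895955]
(9, 6, 46, 44)
[275.2  92.7] [422. 369.]
[238.4  92.7] [164. 369.]
[276.   52.7] [427.  89.]
[237.6  52.6] [158.  88.]
```

View pics/w20z.png

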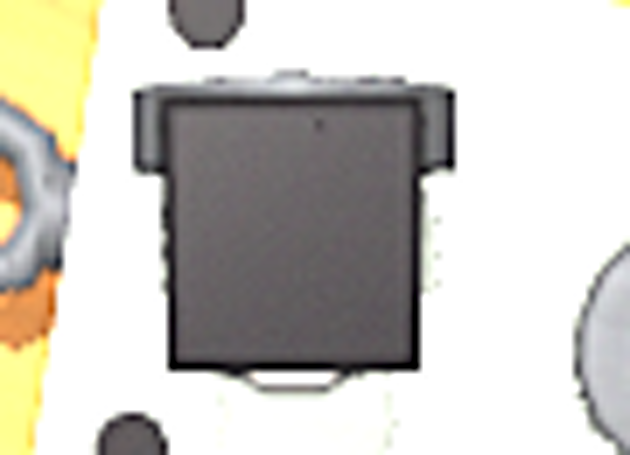

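The grip top matches the predicted upright position to within about 1 px: predicted corners (158–427, 88–369), seen (165–422, 95–369). I'm handing in.

```bash
python3 -c "
from plant import ctrl
print(ctrl.hand_in())"
```

```text
the job is handed in; nothing more can be done
None
```

The soft buffer is pad 1, nearest the lifting eye. The gauge now stands upright and let go on it. I handed the job in at about 27 s of the 62 s allowed, and it reported no verdict.

I pressed the buffers in order from the lifting-eye end, holding each flush for about 1.2 s or more:

| Buffer | Contact while held | Pin driven back (read from the dial by eye) |
|---|---|---|
| pad 1 (lifting-eye end) | about 12 N | about 1.5 mm (soft) |
| pad 2 (middle) | about 12.5 N | about 3.5 mm |
| pad 3 (far end) | about 12 N | about 4.5 mm |

- **Forces:** the contact figures are the wrist reading plus the gauge's weight. The highest vertical contact I saw was about 13.5 N, against the 25 N limit. A sideways force of 3–5 N showed while pressing, with the tool less than 0.1° off vertical.
- **Final position:** after letting go, the needle still showed about 1.4 mm. The grip's top face lay within about 1 pixel of where an upright gauge would put it.
- **Surroundings:** the arm is clear of everything. By eye, the other things looked undisturbed in the last pictures, but the arm hid part of the top view.

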